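# Free the pot lid from its keeper and hold it up over the pot

## Robot

A 7-joint arm with a two-finger parallel gripper is mounted at the origin on a cart in front of the work surface, level with it; the furniture and walls round the work are solid. World frame = base frame: x ahead of the robot, y to its left, z up, the work surface at z = 0. Lengths are in m, angles in rad, forces in N, time in s.
With the tool pointing down it reaches from about 0.4 to 0.85 m from the base axis. Payload 4.5 kg.
Tool frame: the origin (TCP) lies where the fingers leave the gripper's body, on its centre line; the fingertips stand 64 mm ahead of it and the grasp point (between the pads) lies 45 mm ahead of it; z points along the fingers, y is the line along which they close (so a half turn about z gives the same grasp; the last joint's range is limited). The gripper opens to 88 mm and grips with 3 to 60 N. Pads are 18 mm wide; open, the fingers measure 123 mm over their backs; the gripper's body (75 mm by 187 mm) begins 45 mm behind the grasp point.
Start: joints at [-1.298, 0.689, -0.195, 1.565, 0.157, 0.902, -0.215], TCP at [0.148, 0.607, 0.303] pointing down, gripper open.
Joint ranges: [-3.01, 3.01], [-0.46, 2.08], [-1.47, 1.51], [0.13, 2.56], [-1, 4.14], [0.04, 2.09], [-2.66, 2.66]. Speed limits (rad/s): [2.57, 2.57, 3.14, 3.14, 3.14, 3.14, 3.14].

## Interface

Orientations are given as a unit quaternion [x, y, z, w].
In Python, from plant import r gives the robot as it stands.
- The arm moves only by the tool play_rows, never from a script. Its arguments are lists of equal length, an entry for each row: "translation": the shift along the tool's x, y, z in m, a list of three; "delta_rot": the turn, a rotation vector about the tool's x, y, z in degrees, a list of three; "grip": the opening, from -1 (shut) to 1 (fully open). In form: {"translation": [[x, y, z], ...], "delta_rot": [[rx, ry, rz], ...], "grip": [grip, ...]}. A call has 1 to 20 rows; each row shifts and turns the commanded pose from where the row before left it, along the tool's axes as they then stand; what a row does not reach is not made up. A row lasts 1/8 s, in which the tool goes at most 62.5 mm and 10.7 degrees, less where a joint would pass 70% of its speed; a pose out of reach is approached as far as the arm can. A call with a gripper value outside its range is refused whole. The fingers move at their own pace and stop on an object; "squeeze" is the grip in N (left out, the last holds). Time passes only in rows, so rows that do not move let the fingers close. It gives the time, the measured TCP pose, the force, the opening and the grip force at its end, in the units of the state.
- r.get_state(): the state, without advancing time (a new reading comes with each control period).
- r.snapshot(name): name is "side" or "top" or "wrist"; returns the picture (480x640x3 uint8, blue, green, red); there is no depth.
- r.get_calibration(name): a dict with "intrinsics" (3x3 intrinsics, pixels), "eye" and "rotation" of the camera in the world. Camera axes: x right, y up, looking along -z (the intrinsics and any distortion apply to the point x, -y, -z); pixel columns grow to the right and rows downward; lengths in m; the calibration is good to about 2 mm. A picture is of the moment at which its call begins: read the wrist's pose just before it. get_calibration takes no time and is no camera call; for the wrist camera it gives the pose at the moment of the call.
- r.finish_job(): hands the job in; it is judged then, once.
Trained networks look in the newest picture that a camera, given by its name, has taken for a name from the list of things; names that differ only in an ending like _2 or _b are one class to them, and where a whole thing is asked for, a point or a joint stands for the part that bears it (a point fixed in the world has none). Each returns a list of dicts, best first, with "confidence" (0 to 1); they miss things now and then, are a little off and sometimes report something else, mostly with a low value. They report only what shows in the picture. A call takes as long as a camera call.
- r.look_for(camera, target): "point" ([x, y, z] in m, in world coordinates, good to about 4 mm: the middle of the surface that is visible of it).
- r.silhouettes(camera, target): "pixels" (480x640 bool, what is visible of it).
The state is a dict: "clock": time; "q": joint angles; "qd": joint speeds; "joint_torque": joint torques, N m; "tool_pos": TCP position; "eef_rot": TCP orientation; "contact_force": force on the tool from outside, world axes, zero at the start; "moment": the same for the moment, N m; "opening": opening from 0.0 (shut) to 1.0 (fully open); "finger_force": force on a finger pad.
Only numpy, scipy, OpenCV 4.12 (cv2) and the standard library are available. Lean on these libraries where they do the work, as an engineer would, in place of code of your own. Each camera call takes 0.05 s, during which the arm holds its last target. There are 200 camera calls.

## Task

Press the red handle of the lid keeper (the small pivot lever on the pot stand's post) all the way down, so that its foot swings fully up off the pot lid; leave the lid on the pot until then. Then take the glass lid by its bow handle, lift it straight up, level all the way, and finish while still holding it, level and still over the middle of the pot about 10 cm above the rim, so that the pot can be filled: do not put it down or let go. Leave the things around as they stand.

Things in the scene. Friction and masses are not known exactly. Their poses are not given: they have to be found in the camera images.
- pot_stand: Fixed steel stand with a fixed copper-coloured pot on it. Origin on the work surface at the pot's axis, z up; yaw varies. Pot 268 mm across, rim at z = 108 mm, side handles out to x = +-180 mm, z = 76 to 89 mm. On its +y side an aluminium fork post, 30 (x) x 24 (y) mm, 142 mm high, centre at y = 180 mm, carries the keeper.
- keeper (a joint): Angle (rad) of the lid keeper: 0 = foot down over the lid's rim, barring it; 1.3 = fully up at its stop, foot clear of the lid. Grows as the red handle is pressed down. Stiff with friction: it stays where it is left; about 4 N on the red handle moves it.
- keeper_pivot (a point): The keeper's pivot, at y = 180 mm, z = 131 mm in the stand's frame (axes as the stand's); the axis is level, along the stand's x. Does not move with the keeper. A steel arm runs 60 mm inward (over the lid) to the foot, another 78 mm outward to the red handle.
- keeper_grip (a point): Centre of the keeper's red handle, a round crossbar 16 mm thick, 44 mm long along the stand's x, on the outer arm 78 mm from the pivot. Moves on an arc: at joint 0 its arm slopes outward and 0.56 rad above level (y = 246, z = 172 mm in the stand's frame), at 1.3 it slopes 0.74 rad below level (y = 238, z = 78 mm).
- keeper_foot (a point): Underside of the keeper's black rubber foot, 14 mm wide, on the inner arm. At joint 0 it stands 2 mm over the lid near its rim, 120 mm from the pot's axis; at 1.3 it has swung up and outward clear of the lid's edge.
- pot_lid: Loose round domed glass lid with steel rim, 278 mm across, 73 mm high, about 0.4 kg, on the pot's rim. Origin at the centre of its underside, at the start 104.5 mm above the work surface; z up; yaw varies. Dome top at z = 34 mm. Black bow handle over the centre, along the lid's y: 90 mm long, 8 mm thick (x), top at z = 70 mm, solid below the bow: pinch it across x.
- lid_handle (a point): Point in the middle of the bow handle to pinch: on the lid's axis, 60 mm above its origin, 10 mm below the top of the handle. Axes as the lid's.
- honey_jar: Glass jar with grey cap, 60 mm wide, 101 mm high. A loose bystander; origin at the centre of its underside. Not part of the job.
- corn_tin: Blue and yellow food tin, 57 mm wide, 72 mm high. A loose bystander; origin at the centre of its underside. Not part of the job.
- green_mug: Green and white mug, 86 mm wide, 120 mm over the handle, 88 mm high. A loose bystander; origin at the centre of its underside. Not part of the job.
- pepper_mill: Wooden pepper mill, 58 mm wide, 170 mm high. A loose bystander; origin at the centre of its underside. Not part of the job.
- snack_packet: Tan snack packet with red ends lying flat, 64 x 130 x 24 mm. A loose bystander; origin at the centre of its underside. Not part of the job.
- tomato_tin: Red and white food tin, 57 mm wide, 72 mm high. A loose bystander; origin at the centre of its underside. Not part of the job.

How it is judged:
On the way, in this order (a step that is already met when the one before it is completed fails the run):
1. the keeper is fully up (joint over 1.15 rad) while the lid still lies on the pot (value of joint keeper above 1.15 rad and z of pot_lid in the frame of pot_stand below 0.112 m), for 0.2 s.
2. the lid is held level in the fingers, 70 to 140 mm above where it lay, over the pot (value of joint keeper above 1.15 rad and z of pot_lid in the frame of pot_stand between 0.1745 and 0.2445 m and angle between pot_lid's own z axis and vertical below 0.1 rad and horizontal distance between pot_lid and pot_stand below 0.05 m and contact force between pot_lid and the fingers above 1 N and contact force between pot_lid and pot_stand below 0.2 N), for 0.2 s.
At the end, for the whole second after the job is handed in: The fingers hold the lid (over 1 N) 70 to 140 mm above where it lay on the rim, level within 0.10 rad (6 degrees), its centre within 50 mm of the pot's axis, still (under 20 mm/s and 0.15 rad/s), touching neither pot, stand nor keeper; the keeper is still fully up (over 1.15 rad) (all of step 2 and linear speed of pot_lid below 0.02 m/s and angular speed of pot_lid below 0.15 rad/s); the arm keeps its last pose, push and grip.
It fails at once if the lid is raised more than 10 mm, or shoved more than 15 mm aside, while the keeper is not fully up (value of joint keeper below 1.15 rad and (z of pot_lid in the frame of pot_stand above 0.1145 m or distance of pot_lid from where it was at the start of the episode above 0.015 m)).
It fails at once if the lid is tipped more than 0.25 rad (14 degrees) (angle between pot_lid's own z axis and vertical above 0.25 rad).
It fails at once if a bystander is moved more than 25 mm (distance of any of honey_jar, corn_tin, green_mug, pepper_mill, snack_packet, tomato_tin from where it was at the start of the episode above 0.025 m).
It also fails if it takes over 48 s, if anything falls off the work surface, if the arm or the gripper's body presses on something with over 40 N, if the wrist force passes 120 N, or if a joint passes its speed limit or range.

## Working session

There is one attempt and no reset: what is moved stays moved. The work goes in short steps, Python scripts to look and compute and a tool call to move; the robot and the scene stay as the last step left them, time stands still between calls to the robot, and variables do not carry over. Pictures are saved under pics/ and viewed, at most 10 in all, crops included, and the job is handed in when it is done.

Besides the shell and the picture viewer there is one more tool, called after "Request:" in YAML: its name, and indented under it one key for each argument. play_rows: Moves the arm, as the interface text tells. Its arguments: {"type":"object","properties":{"translation":{"type":"array","items":{"type":"array","items":{"type":"number"}}},"delta_rot":{"type":"array","items":{"type":"array","items":{"type":"number"}}},"grip":{"type":"array","items":{"type":"number"}},"squeeze":{"type":"number"}},"required":["translation","delta_rot","grip"]}

```bash
mkdir -p pics; cat > h.py <<'E'
import numpy as np, cv2
from scipy.spatial.transform import Rotation as R
from plant import r
def proj(c,P):
    P=np.atleast_2d(P); v=(P-np.array(c["eye"]))@np.array(c["rotation"]); v=v*[1,-1,-1]
    p=v@np.array(c["intrinsics"]).T; return p[:,:2]/p[:,2:]
def ray(c,uv):
    d=np.linalg.inv(np.array(c["intrinsics"]))@[uv[0],uv[1],1]; d=d*[1,-1,-1]
    return np.array(c["eye"]),np.array(c["rotation"])@d
def atz(c,uv,z):
    e,d=ray(c,uv); return e+d*(z-e[2])/d[2]
E
python3 - <<'E'
from h import *
s=r.get_state(); print(s["tool_pos"],s["eef_rot"],s["clock"])
for n in ["top","side"]:
    im=r.snapshot(n); cv2.imwrite(f"pics/{n}0.png",im); c=r.get_calibration(n); print(n,{k:np.round(v,3).tolist() if not isinstance(v,str) else v for k,v in c.items()})
    for t in ["keeper_grip","keeper_foot","keeper","pot_lid","lid_handle","pot_stand","honey_jar","corn_tin","green_mug","pepper_mill","snack_packet","tomato_tin"]:
        try: print(t,[(np.round(d["point"],3).tolist(),round(d["confidence"],2)) for d in r.look_for(n,t)[:2]])
        except Exception as e: print(t,e)
E
```

```text
[0.14774591 0.60673945 0.30191074] [ 1.19073679e-01  9.92884972e-01 -9.43648215e-04 -3.47769448e-05] 0.0
top {'intrinsics': [[541.153, 0.0, 320.887], [0.0, 541.153, 242.111], [0.0, 0.0, 1.0]], 'eye': [-0.296, 0.135, 1.524], 'rotation': [-0.152, 0.195, 0.75, -0.613]}
keeper_grip [([0.487, 0.088, 0.145], 0.65)]
keeper_foot [([0.488, 0.089, 0.147], 0.47)]
keeper [([0.489, 0.084, 0.153], 0.61)]
pot_lid [([0.444, -0.11, 0.123], 0.82)]
lid_handle [([0.447, -0.107, 0.123], 0.84)]
pot_stand [([0.462, -0.014, 0.063], 0.6)]
honey_jar []
corn_tin [([0.304, 0.444, 0.069], 0.8), ([0.46, -0.019, 0.064], 0.59)]
green_mug [([0.37, -0.449, 0.049], 0.91)]
pepper_mill [([0.57, -0.38, 0.086], 0.86)]
snack_packet [([0.57, -0.382, 0.084], 0.29)]
tomato_tin [([0.477, -0.49, 0.066], 0.55)]
side {'intrinsics': [[529.231, 0.0, 317.565], [0.0, 529.231, 234.642], [0.0, 0.0, 1.0]], 'eye': [-0.786, 0.51, 1.389], 'rotation': [-0.218, 0.334, 0.762, -0.51]}
keeper_grip [([0.462, -0.175, 0.121], 0.67), ([0.491, 0.121, 0.168], 0.57)]
keeper_foot [([0.494, 0.122, 0.164], 0.46)]
keeper []
pot_lid [([0.46, -0.178, 0.126], 0.58)]
lid_handle [([0.461, -0.175, 0.124], 0.98)]
pot_stand [([0.474, 0.056, 0.031], 0.69)]
honey_jar [([0.41, 0.363, 0.079], 0.86)]
corn_tin [([0.303, 0.453, 0.067], 0.76)]
green_mug [([0.352, -0.444, 0.056], 0.79)]
pepper_mill [([0.568, -0.379, 0.074], 0.69)]
snack_packet [([0.429, 0.458, 0.021], 0.63)]
tomato_tin [([0.476, -0.494, 0.065], 0.52)]
```

```bash
python3 - <<'E'
s=open('h.py').read().replace('np.array(c["rotation"])','R.from_quat(c["rotation"]).as_matrix()')
open('h.py','w').write(s)
E
python3 - <<'E'
from h import *
for n in ["top","side"]:
    c=r.get_calibration(n); print(n,proj(c,[[0.46,-0.1,0.12],[.49,.09,.15]]))
    r.snapshot(n)
    for t in ["pot_lid","lid_handle","keeper_grip","keeper"]:
        for d in r.silhouettes(n,t)[:1]:
            m=d["pixels"]; ys,xs=np.nonzero(m); print(t,m.sum(),xs.min(),xs.max(),ys.min(),ys.max())
E
```

```text
top [[341.90767152 235.8140366 ]
 [276.56885374 233.10775489]]
pot_lid 5830 301 393 198 278
lid_handle 970 440 481 235 270
keeper 248 260 309 224 237
side [[337.84660456 230.40107498]
 [284.28691861 232.59005763]]
pot_lid 1221 324 380 206 249
lid_handle 1136 326 379 206 247
keeper_grip 93 270 288 226 235
```

View pics/top0.png

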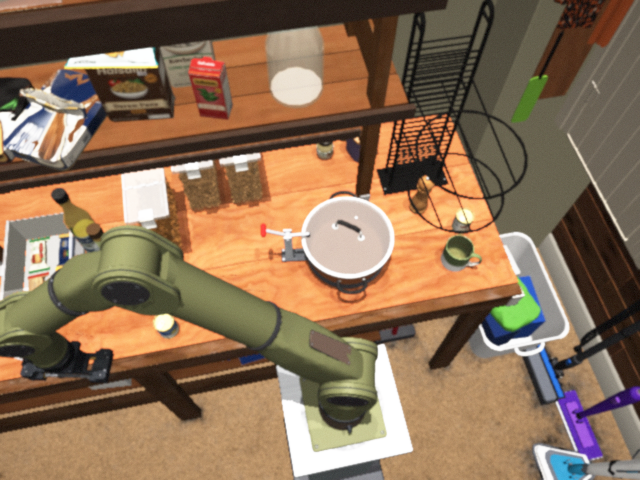

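View pics/side0.png

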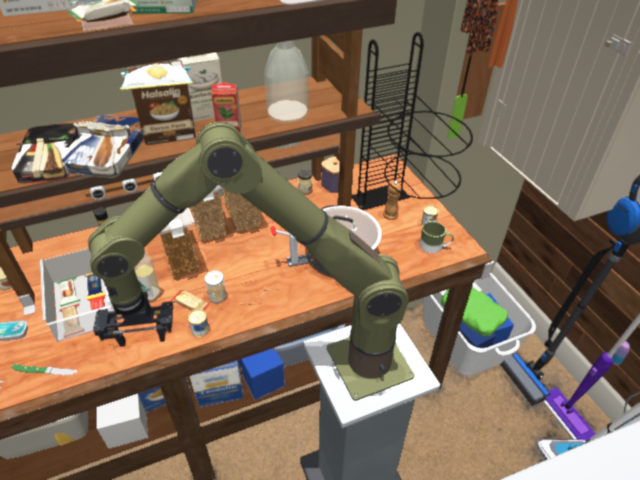

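```bash
cat > m.py <<'E'
from h import *
from scipy.optimize import least_squares
im=cv2.imread("pics/top0.png"); c=r.get_calibration("top")
r.snapshot("top"); m=max(r.silhouettes("top","pot_lid"),key=lambda d:d["confidence"])["pixels"].astype(np.uint8)
k=max(cv2.findContours(m,0,2)[0],key=len)[:,0]
for z in (.108,):
    P=np.array([atz(c,p,z)[:2] for p in k])
    f=least_squares(lambda q:np.hypot(*(P-q[:2]).T)-q[2],[.45,-.1,.139],loss="soft_l1",f_scale=.002); print("lid circle",f.x,np.std(f.fun))
    f=least_squares(lambda q:np.hypot(*(P-q[:2]).T)-.138,[.45,-.1],loss="soft_l1",f_scale=.002); print(f.x)
red={}
for n in("top","side"):
    I=cv2.imread(f"pics/{n}0.png").astype(int); x0,x1,y0,y1=(250,285,215,245) if n=="top" else (260,300,215,245)
    b,g,rr=[I[y0:y1,x0:x1,i] for i in range(3)]
    ys,xs=np.nonzero((rr>150)&(g<70)&(b<80)); p=np.array([xs+x0,ys+y0]).T; print(n,len(p),p.mean(0),p.min(0),p.max(0)); red[n]=p.mean(0)
A=[];B=[]
for n in red:
    e,d=ray(r.get_calibration(n),red[n]); d/=np.linalg.norm(d); M=np.eye(3)-np.outer(d,d); A.append(M);B.append(M@e)
X=np.linalg.solve(sum(A),sum(B)); print("red",X,[proj(r.get_calibration(n),X)-red[n] for n in red], [atz(r.get_calibration(n),red[n],.175) for n in red])
# bow
J=im[210:250,325:375].astype(int).max(2); ys,xs=np.nonzero(J<60); p=np.array([xs+325,ys+210]).T
Q=np.array([atz(c,q,.168)[:2] for q in p]); mu=Q.mean(0); w,v=np.linalg.eigh(np.cov((Q-mu).T)); print("bow",len(Q),mu,v[:,1],np.degrees(np.arctan2(v[1,1],v[0,1])),np.ptp((Q-mu)@v,0))
cv2.imwrite("pics/c0.png",np.hstack([cv2.resize(im[180:290,240:400],None,fx=4.5,fy=4.5,interpolation=2)]))
E
python3 m.py
```

```text
lid circle [ 0.33981682 -0.42916625  0.05584713] 0.006912249172249445
[ 0.26044416 -0.51026641]
top 6 [263.83333333 231.83333333] [263 227] [264 235]
side 1 [274. 234.] [274 234] [274 234]
red [0.50363594 0.12448781 0.14445409] [array([[0.46232511, 0.24143341]]), array([[-0.41401202, -0.15448004]])] [array([0.48698591, 0.1258954 , 0.175     ]), array([0.4707262 , 0.13290482, 0.175     ])]
bow 11 [ 0.45389895 -0.13045522] [0.65699469 0.7538952 ] 48.92892824571524 [0.00312882 0.03300915]
```

View pics/c0.png

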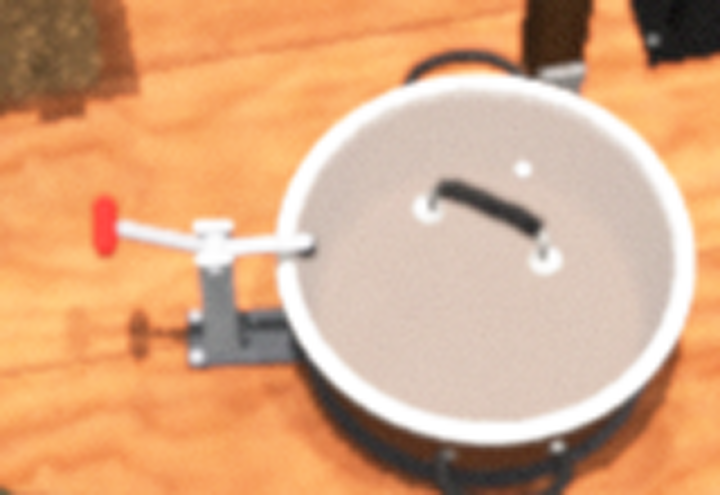

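```bash
cat > m.py <<'E'
from h import *
from scipy.optimize import least_squares
c=r.get_calibration("top")
im=cv2.imread("pics/top0.png").astype(int)
m=(im.min(2)>205); m[:, :303]=0; m[:,398:]=0; m[:194]=0; m[285:]=0
n,l,st,_=cv2.connectedComponentsWithStats(m.astype(np.uint8)); i=1+np.argmax(st[1:,2]*st[1:,3]); print(st[i])
ys,xs=np.nonzero(l==i); k=cv2.convexHull(np.array([xs,ys]).T.astype(np.int32))[:,0]
P=np.array([atz(c,p,.109)[:2] for p in k])
f=least_squares(lambda q:np.hypot(*(P-q[:2]).T)-q[2],[.45,-.1,.139],loss="soft_l1",f_scale=.002); print("lid circle",f.x,np.std(f.fun)); C=f.x[:2]
b=np.array([atz(c,p,.1725)[:2] for p in [(339.3,221.6),(360,230)]]); print("bow",b,b.mean(0),np.linalg.norm(b[1]-b[0]),np.degrees(np.arctan2(*(b[0]-b[1])[::-1])))
cr=lambda u,v:(240+u/4.5-.4,180+v/4.5-.4)
red=atz(c,cr(105,226),.176); re=[atz(c,cr(105,v),.176) for v in(199,254)]; pv=atz(c,cr(213,228),.142); ft=atz(c,cr(308,244),.115)
for nme,x in zip("red pv foot".split(),(red,pv,ft)):
    d=x[:2]-C; print(nme,x,np.hypot(*d),np.degrees(np.arctan2(*(-d[0],d[1]))))
print("bar",re,np.degrees(np.arctan2(*(re[0]-re[1])[[1,0]])))
for yaw in (0,-5,-10,-15,5,10,15):
    a=np.radians(yaw); Rz=np.array([[np.cos(a),-np.sin(a)],[np.sin(a),np.cos(a)]])
    print(yaw,[(np.round(proj(c,[*(C+Rz@[x,y]),z])[0],1)).tolist() for x,y,z in [(0,246,172),(-22,246,172),(22,246,172),(0,180,131),(0,120,112),(15,192,0),(180,0,82)] for x,y,z in [(x/1e3,y/1e3,z/1e3)]])
E
python3 m.py
```

```text
[ 303  197   91   81 1181]
lid circle [ 0.46458813 -0.11827995  0.13964304] 0.0002875581479182253
bow [[ 0.47944696 -0.09419447]
 [ 0.44028098 -0.14662643]] [ 0.45986397 -0.12041045] 0.06544527570361777 53.240755975031895
red [0.49348248 0.12742087 0.176     ] 0.24739396946688597 -6.707163671688958
pv [0.49809844 0.05828946 0.142     ] 0.179721160443236 -10.74610441605676
foot [ 0.48918689 -0.00296925  0.115     ] 0.11790529216874214 -12.042171998893032
bar [array([0.51325383, 0.12439511, 0.176     ]), array([0.47323263, 0.13051986, 0.176     ])] -8.700895755451032
0 [[264.5, 239.2], [265.7, 245.8], [263.3, 232.6], [287.9, 242.1], [308.1, 241.7], [285.1, 258.5], [334.3, 191.3]]
-5 [[263.7, 232.7], [264.2, 239.4], [263.2, 226.1], [287.2, 237.4], [307.6, 238.6], [284.9, 253.8], [339.1, 190.7]]
-10 [[263.5, 226.2], [263.3, 232.9], [263.7, 219.7], [287.0, 232.8], [307.4, 235.6], [285.0, 249.1], [344.0, 190.4]]
-15 [[264.0, 219.9], [263.2, 226.4], [264.8, 213.4], [287.2, 228.2], [307.4, 232.5], [285.7, 244.5], [348.9, 190.5]]
5 [[266.0, 245.6], [267.8, 252.2], [264.1, 239.1], [289.1, 246.7], [308.9, 244.7], [285.8, 263.2], [329.5, 192.3]]
10 [[268.1, 252.0], [270.7, 258.5], [265.6, 245.5], [290.7, 251.2], [310.0, 247.6], [287.0, 267.9], [324.9, 193.6]]
15 [[270.9, 258.2], [274.2, 264.5], [267.7, 251.9], [292.8, 255.6], [311.5, 250.5], [288.7, 272.5], [320.4, 195.3]]
```

Request:
play_rows:
  translation:
    - [-0.0322, -0.0274, 0]
    - [-0.0322, -0.0274, 0]
    - [-0.0322, -0.0274, 0]
    - [-0.0322, -0.0274, 0]
    - [-0.0322, -0.0274, 0]
    - [-0.0322, -0.0274, 0]
    - [-0.0322, -0.0274, 0]
    - [-0.0322, -0.0274, 0]
    - [-0.0322, -0.0274, 0]
    - [-0.0322, -0.0274, 0]
    - [-0.0322, -0.0274, 0]
    - [-0.0322, -0.0274, 0]
    - [-0.0322, -0.0274, 0]
    - [-0.0322, -0.0274, 0]
    - [0, 0, 0]
  delta_rot:
    - [0, 0, 0]
    - [0, 0, 0]
    - [0, 0, 0]
    - [0, 0, 0]
    - [0, 0, 0]
    - [0, 0, 0]
    - [0, 0, 0]
    - [0, 0, 8]
    - [0, 0, 8]
    - [0, 0, 8]
    - [0, 0, 8]
    - [0, 0, 8]
    - [0, 0, 8]
    - [0, 0, 8]
    - [0, 0, 8]
  grip: [-1, -1, -1, -1, -1, -1, -1, -1, -1, -1, -1, -1, -1, -1, -1]
  squeeze: 10

```text
clock: 3.78
tool_pos: [0.3793, 0.086, 0.3029]
eef_rot: [0.631, 0.776, -0.001, -0.0]
contact_force: [0.4, 0.5, 1.0]
opening: 0.004
finger_force: 0.0
```

Request:
play_rows:
  translation:
    - [0, 0, 0]
    - [0, 0, 0]
    - [0, 0, 0]
    - [0.0145, 0.0275, 0]
    - [0.0145, 0.0275, 0]
    - [0.0145, 0.0275, 0]
    - [0.0145, 0.0275, 0]
    - [0, 0, 0]
    - [0, 0, 0]
  delta_rot:
    - [0, 0, 7]
    - [0, 0, 7]
    - [0, 0, 6]
    - [0, 0, 0]
    - [0, 0, 0]
    - [0, 0, 0]
    - [0, 0, 0]
    - [0, 0, 0]
    - [0, 0, 0]
  grip: [-1, -1, -1, -1, -1, -1, -1, -1, -1]

```text
clock: 4.9
tool_pos: [0.4959, 0.1316, 0.3025]
eef_rot: [0.753, 0.658, -0.001, -0.0]
contact_force: [0.2, -0.1, 0.1]
opening: 0.004
finger_force: 0.0
```

```bash
python3 - <<'E'
from h import *
s=r.get_state(); print(s["tool_pos"],s["eef_rot"])
c=r.get_calibration("wrist"); im=r.snapshot("wrist"); p=proj(c,[[.496,.126,.172],[.4635,-.119,.17],[s["tool_pos"][0],s["tool_pos"][1],s["tool_pos"][2]-.064]]); print(p)
cv2.imwrite("pics/w1.png",im); print(c["eye"])
E
```

```text
[0.49592033 0.13156729 0.30251174] [ 7.52921010e-01  6.58110336e-01 -7.67946158e-04 -3.85710710e-04]
[[313.25192848 266.55713824]
 [313.29845499 538.61351314]
 [311.8357594  309.95283798]]
[0.50659268 0.20992819 0.38402338]
```

View pics/w1.png

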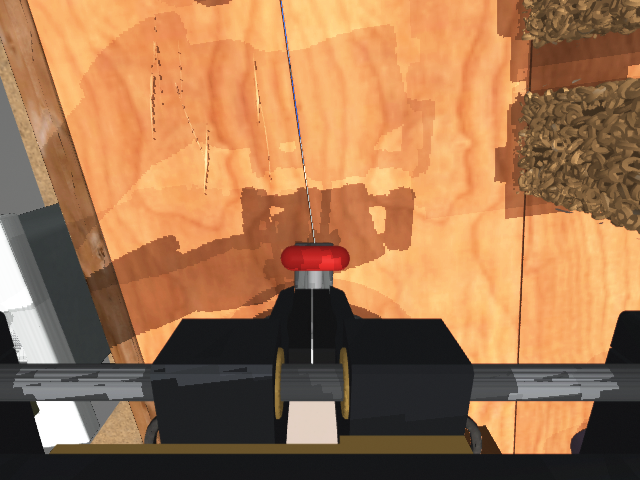

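Request:
play_rows:
  translation:
    - [0.001, 0, 0.012]
    - [0.001, 0, 0.012]
    - [0.001, 0, 0.012]
    - [0.001, 0, 0.012]
    - [0, 0, 0.01]
    - [0.002, 0, 0.008]
    - [0.002, 0, 0.008]
    - [0.001, 0, 0.008]
    - [0.001, 0, 0.008]
    - [0.001, 0, 0.008]
  delta_rot:
    - [0, 0, 0]
    - [0, 0, 0]
    - [0, 0, 0]
    - [0, 0, 0]
    - [0, 0, 0]
    - [0, 0, 0]
    - [0, 0, 0]
    - [0, 0, 0]
    - [0, 0, 0]
    - [0, 0, 0]
  grip: [-1, -1, -1, -1, -1, -1, -1, -1, -1, -1]

```text
clock: 6.2
tool_pos: [0.4994, 0.1446, 0.2049]
eef_rot: [0.752, 0.659, 0.002, -0.0]
contact_force: [0.7, 3.3, 4.1]
opening: 0.006
finger_force: 2.2
```

Request:
play_rows:
  translation:
    - [0, 0, 0.008]
    - [-0.001, 0, 0.008]
    - [-0.001, 0, 0.008]
    - [-0.002, 0, 0.007]
    - [-0.002, 0, 0.007]
    - [-0.003, 0, 0.006]
    - [-0.003, 0, 0.005]
    - [-0.001, 0, 0.002]
  delta_rot:
    - [0, 0, 0]
    - [0, 0, 0]
    - [0, 0, 0]
    - [0, 0, 0]
    - [0, 0, 0]
    - [0, 0, 0]
    - [0, 0, 0]
    - [0, 0, 0]
  grip: [-1, -1, -1, -1, -1, -1, -1, -1]

```text
clock: 7.2
tool_pos: [0.4968, 0.1292, 0.1535]
eef_rot: [0.753, 0.658, -0.0, 0.0]
contact_force: [1.9, -1.6, 4.6]
opening: 0.005
finger_force: 2.5
```

Request:
play_rows:
  translation:
    - [0, 0, 0.002]
    - [0, 0, 0.002]
    - [0, 0, 0.002]
    - [0, 0, 0]
  delta_rot:
    - [0, 0, 0]
    - [0, 0, 0]
    - [0, 0, 0]
    - [0, 0, 0]
  grip: [-1, -1, -1, -1]

```text
clock: 7.7
tool_pos: [0.4966, 0.1272, 0.1498]
eef_rot: [0.754, 0.657, -0.001, 0.001]
contact_force: [-1.9, -5.3, 25.8]
opening: 0.006
finger_force: 13.1
```

Request:
play_rows:
  translation:
    - [0, 0, -0.005]
    - [0.004, 0, -0.01]
    - [0.004, 0, -0.02]
    - [0, 0, -0.03]
    - [0, 0, -0.04]
    - [0, 0, -0.05]
    - [0, 0, 0]
  delta_rot:
    - [0, 0, 0]
    - [0, 0, 0]
    - [0, 0, 0]
    - [0, 0, 0]
    - [0, 0, 0]
    - [0, 0, 0]
    - [0, 0, 0]
  grip: [-1, -1, -1, -1, -1, -1, -1]

```text
clock: 8.57
tool_pos: [0.499, 0.1387, 0.3058]
eef_rot: [0.753, 0.658, 0.003, 0.001]
contact_force: [-0.2, -0.2, 0.2]
opening: 0.006
finger_force: 0.0
```

```bash
python3 - <<'E'
from h import *
s=r.get_state(); print(s["tool_pos"],s["eef_rot"])
a=r.snapshot("top")[170:290,230:410]; b=r.snapshot("side")[170:290,240:420]
cv2.imwrite("pics/ts1.png",np.vstack([cv2.resize(x,None,fx=2.5,fy=2.5,interpolation=2) for x in(a,b)]))
E
```

```text
[0.49900634 0.13871736 0.30581706] [0.75267556 0.65838419 0.00296023 0.00099556]
```

View pics/ts1.png

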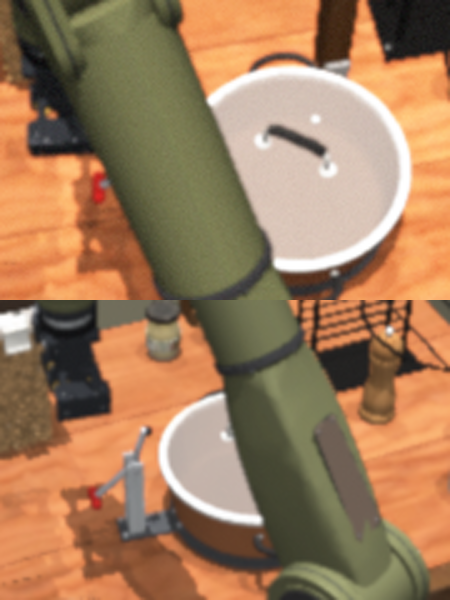

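Request:
play_rows:
  translation:
    - [-0.0326, 0, 0]
    - [-0.0326, 0, 0]
    - [-0.0326, 0, 0]
    - [-0.0326, 0, 0]
    - [-0.0326, -0.001, 0]
    - [-0.0326, -0.001, 0]
    - [-0.0326, -0.001, 0]
    - [-0.0326, -0.001, 0]
    - [0, 0, 0]
    - [0, 0, 0]
    - [0, 0, 0]
    - [0, 0, 0]
    - [0, 0, 0]
  delta_rot:
    - [0, 0, 0]
    - [0, 0, 0]
    - [0, 0, 0]
    - [0, 0, 0]
    - [0, 0, 0]
    - [0, 0, 0]
    - [0, 0, 0]
    - [0, 0, 0]
    - [0, 0, 8]
    - [0, 0, 7]
    - [0, 0, 7]
    - [0, 0, 7]
    - [0, 0, 0]
  grip: [-1, -1, -1, -1, 1, 1, 1, 1, 1, 1, 1, 1, 1]

```text
clock: 10.3
tool_pos: [0.4581, -0.1195, 0.3013]
eef_rot: [0.893, 0.449, -0.002, -0.001]
contact_force: [2.0, 0.6, 0.8]
opening: 0.985
finger_force: 0.0
```

```bash
python3 - <<'E'
from h import *
s=r.get_state(); print(s["tool_pos"],s["eef_rot"],s["opening"])
c=r.get_calibration("wrist"); im=r.snapshot("wrist"); p=proj(c,[[.4635,-.119,.1745],[.48,-.094,.1745],[.44,-.146,.1745],[s["tool_pos"][0],s["tool_pos"][1],.1745]]); print(p)
cv2.imwrite("pics/w2.png",im)
for d in r.silhouettes("wrist","lid_handle")[:1]:
    ys,xs=np.nonzero(d["pixels"]); print(d["confidence"],len(xs),xs.min(),xs.max(),ys.min(),ys.max())
E
```

```text
[ 0.45814057 -0.11948536  0.30127365] [ 0.89331774  0.44942154 -0.00162208 -0.00103302] 0.9852531183281372
[[319.95731731 254.48351817]
 [317.54801672 206.72187778]
 [315.21678034 306.59685466]
 [313.40978409 259.9331641 ]]
0.78 94477 137 494 22 363
```

View pics/w2.png

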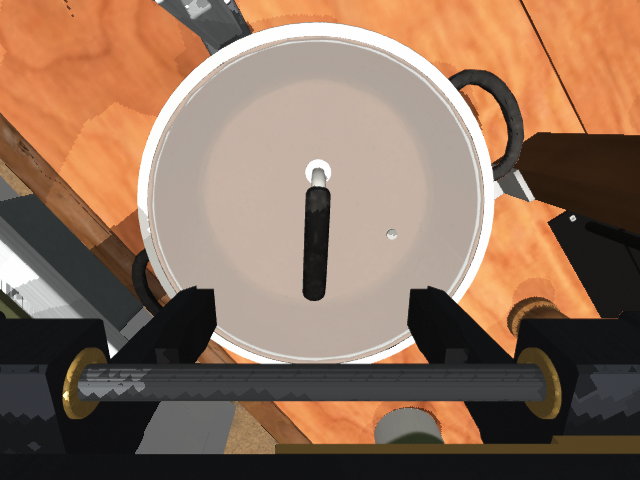

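```bash
python3 - <<'E'
from h import *
from scipy.optimize import least_squares
c=r.get_calibration("wrist"); s=r.get_state()
b=np.array([atz(c,p,.1725) for p in [(317.5,189),(314,299)]]); mid=b.mean(0)
print("bow",mid,np.linalg.norm(b[1]-b[0]),np.degrees(np.arctan2(*(b[0]-b[1])[[1,0]])))
T=R.from_quat(s["eef_rot"]); print("tool axes",T.as_matrix().round(4).tolist())
dirb=T.inv().apply(b[0]-b[1]); print("bow dir in tool",dirb, np.degrees(np.arctan2(dirb[1],dirb[0])))
P=np.array([atz(c,p,.109)[:2] for p in [(137.5,205),(494,195),(318,22),(200,65),(430,55),(150,270),(485,255)]])
f=least_squares(lambda q:np.hypot(*(P-q[:2]).T)-q[2],[.46,-.12,.139]); print("rim",f.x,f.fun.round(4))
for t in (mid,[*f.x[:2],.17]): print("shift tool",T.inv().apply(np.array(t)-s["tool_pos"]))
E
```

```text
bow [ 0.46437861 -0.11420579  0.1725    ] 0.07152068972665519 51.9749587631927
tool axes [[0.5953, 0.8035, -0.0025], [0.8035, -0.5953, 0.0004], [-0.0011, -0.0023, -1.0]]
bow dir in tool [ 7.14964579e-02  1.85964619e-03 -8.53622247e-05] 1.4899459711736924
rim [ 0.46366186 -0.11586233  0.13995881] [-0.001  -0.0013 -0.0006 -0.0011  0.0027  0.0016 -0.0003]
shift tool [0.00804021 0.00184689 0.12922707]
shift tool [0.00628533 0.00226285 0.13172813]
```

Request:
play_rows:
  translation:
    - [0.007, 0.002, 0]
    - [0, 0, 0.015]
    - [0, 0, 0.015]
    - [0, 0, 0.015]
    - [0, 0, 0.015]
    - [0, 0, 0.01]
    - [0, 0, 0.01]
    - [0, 0, 0.01]
    - [0, 0, 0]
    - [0, 0, 0]
  delta_rot:
    - [0, 0, 1.5]
    - [0, 0, 0]
    - [0, 0, 0]
    - [0, 0, 0]
    - [0, 0, 0]
    - [0, 0, 0]
    - [0, 0, 0]
    - [0, 0, 0]
    - [0, 0, 0]
    - [0, 0, 0]
  grip: [1, 1, 1, 1, 1, 1, 1, 1, 1, 1]

```text
clock: 11.65
tool_pos: [0.4649, -0.1157, 0.2129]
eef_rot: [0.9, 0.437, 0.0, 0.0]
contact_force: [-0.1, 0.2, 0.7]
opening: 1.001
finger_force: 0.0
```

Request:
play_rows:
  translation:
    - [0, 0, 0.003]
    - [0, 0, 0]
    - [0, 0, 0]
    - [0, 0, 0]
    - [0, 0, 0]
    - [0, 0, 0]
    - [0, 0, 0]
    - [0, 0, 0]
    - [0, 0, 0]
  delta_rot:
    - [0, 0, 0]
    - [0, 0, 0]
    - [0, 0, 0]
    - [0, 0, 0]
    - [0, 0, 0]
    - [0, 0, 0]
    - [0, 0, 0]
    - [0, 0, 0]
    - [0, 0, 0]
  grip: [1, 0.4, 0, -0.4, -0.7, -1, -1, -1, -1]
  squeeze: 35

```text
clock: 12.78
tool_pos: [0.4647, -0.1155, 0.2097]
eef_rot: [0.899, 0.437, -0.0, -0.0]
contact_force: [-2.3, 2.5, 2.5]
opening: 0.115
finger_force: 2.4
```

Request:
play_rows:
  translation:
    - [0, 0, 0]
    - [0, 0, 0]
    - [0, 0, 0]
    - [0, 0, -0.002]
    - [0, 0, -0.004]
    - [0, 0, -0.004]
  delta_rot:
    - [0, 0, 0]
    - [0, 0, 0]
    - [0, 0, 0]
    - [0, 0, 0]
    - [0, 0, 0]
    - [0, 0, 0]
  grip: [-1, -1, -1, -1, -1, -1]

```text
clock: 13.52
tool_pos: [0.4648, -0.1156, 0.2198]
eef_rot: [0.899, 0.437, -0.0, -0.0]
contact_force: [1.2, 0.4, -4.4]
opening: 0.102
finger_force: 35.0
```

Request:
play_rows:
  translation:
    - [0, 0, -0.005]
    - [0, 0, -0.007]
    - [0, 0, -0.008]
    - [0, 0, -0.008]
    - [0, 0, -0.008]
    - [0, 0, -0.008]
    - [0, 0, -0.008]
    - [0, 0, -0.008]
    - [0, 0, -0.008]
    - [0, 0, -0.007]
    - [0, 0, -0.006]
    - [0, 0, -0.005]
    - [0, 0, -0.003]
    - [0, 0, -0.001]
    - [0, 0, 0]
    - [0, 0, 0]
    - [0, 0, 0]
    - [0, 0, 0]
  delta_rot:
    - [0, 0, 0]
    - [0, 0, 0]
    - [0, 0, 0]
    - [0, 0, 0]
    - [0, 0, 0]
    - [0, 0, 0]
    - [0, 0, 0]
    - [0, 0, 0]
    - [0, 0, 0]
    - [0, 0, 0]
    - [0, 0, 0]
    - [0, 0, 0]
    - [0, 0, 0]
    - [0, 0, 0]
    - [0, 0, 0]
    - [0, 0, 0]
    - [0, 0, 0]
    - [0, 0, 0]
  grip: [-1, -1, -1, -1, -1, -1, -1, -1, -1, -1, -1, -1, -1, -1, -1, -1, -1, -1]

```text
clock: 15.78
tool_pos: [0.4647, -0.1156, 0.3096]
eef_rot: [0.899, 0.437, -0.0, -0.0]
contact_force: [0.4, 0.1, -5.4]
opening: 0.096
finger_force: 35.0
```

```bash
python3 - <<'E'
from h import *
s=r.get_state(); print(s["tool_pos"],s["eef_rot"],s["opening"],s["finger_force"],s["contact_force"],s["moment"],np.abs(s["qd"]).max())
a=r.snapshot("top")[150:290,230:410]; b=r.snapshot("side")[150:290,240:420]
cv2.imwrite("pics/ts2.png",np.hstack([cv2.resize(x,None,fx=2.2,fy=2.2,interpolation=2) for x in(a,b)]))
E
```

```text
[ 0.46473663 -0.1155604   0.30961572] [ 8.99476981e-01  4.36968134e-01 -6.09022957e-05 -8.61349830e-05] 0.09640768483638563 34.990003667771816 [ 0.39559242  0.14168893 -5.39993136] [-0.09854131  0.11558388  0.04314624] 0.001043672531262943
```

View pics/ts2.png

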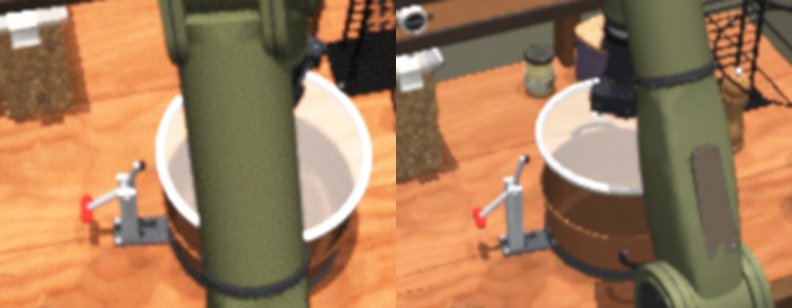

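```bash
python3 -c "
from plant import r
print(r.get_state()['opening']); print(r.finish_job())"
```

```text
0.10214473090906931
the job is handed in; nothing more can be done
None
```

The keeper is pressed down to its stop with its foot up, and the job is handed in with the lid held still and level about 10 cm above the rim over the middle of the pot; the hand-in returned no verdict.

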